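# Take the loose lid off the ultrasonic cleaning bath

### The arm

A 6-joint arm with a two-finger parallel gripper is mounted at the origin on the work surface; the furniture and walls round the work are solid. World frame = base frame: x ahead of the robot, y to its left, z up, the work surface at z = 0. Lengths are in m, angles in rad, forces in N, time in s.
With the tool pointing down it reaches from about 0.25 to 0.725 m from the base axis. Payload 4 kg.
Tool frame: the origin (TCP) lies midway between the tips of the shut fingers; the grasp point (between the pads) lies 19 mm behind it; z points along the fingers, y is the line along which they close (so a half turn about z gives the same grasp; the last joint's range is limited). The gripper opens to 85 mm and grips with 20 to 120 N. Pads are 22 mm wide; open, the fingers measure 114 mm over their backs; the gripper's body (76 mm by 85 mm) begins 54 mm behind the grasp point. The pads swing forward as they close: fully open they stand 13 mm farther back than shut.
Start: joints at [-1.316, 0.241, 0.005, 1.335, 0, 1.571], TCP at [0.126, -0.484, 0.231] pointing down, gripper open.
Joint ranges: [-2.72, 2.72], [-1.05, 1.87], [-1.09, 1.28], [-1.99, 2.15], [-1.42, 1.44], [-3.14, 3.14]. Speed limits (rad/s): [2.79, 2.79, 3.14, 3.14, 3.14, 3.14].

### API

Orientations are given as a unit quaternion [x, y, z, w].
In Python, from workcell import bot gives the robot as it stands.
- The arm moves only by the tool play_rows, never from a script. Its argument "moves" is a list of rows, each a list of 3 entries, a list of its own where there are three numbers: the opening, from -1 (shut) to 1 (fully open), then the shift along the tool's x, y, z in cm, then the turn, a rotation vector about the tool's x, y, z in rad. A call has 1 to 12 rows; each row shifts and turns the commanded pose from where the row before left it, along the tool's axes as they then stand; what a row does not reach is not made up. A row lasts 1/12 s, in which the tool goes at most 41.7 mm and 7.16 degrees, less where a joint would pass 70% of its speed; a pose out of reach is approached as far as the arm can. A call is refused whole if a number of a shift passes 4.17 or a number of a turn 0.125, either way. A call with a gripper value outside its range is refused whole. The fingers move at their own pace and stop on an object; the grip force is fixed at half the most. Time passes only in rows, so rows that do not move let the fingers close. It gives the time, the measured TCP pose, the force and the opening at its end, in the units of the state.
- bot.get_obs(): the state, without advancing time (a new reading comes with each control period).
- bot.camera(name): name is "scene" or "side" or "wrist"; returns (picture, depth): 384x512x3 uint8, red, green, blue; 384x512 float32, m along the optical axis (not along the pixel's ray), 0 where there is no reading.
- bot.camera_info(name): a dict with "K" (3x3 intrinsics, pixels), "world_from_camera" (4x4, takes a point from camera to world coordinates); the wrist camera has in their place "T_tool_cam" (4x4, takes a point from camera to tool coordinates, whose origin is the TCP and whose axes are the flange's). Camera axes: x right, y up, looking along -z (the intrinsics and any distortion apply to the point x, -y, -z); pixel columns grow to the right and rows downward; lengths in m; the calibration is good to about 2 mm. A picture is of the moment at which its call begins: read the wrist's pose just before it. camera_info takes no time and is no camera call.
- bot.job_done(): hands the job in, once; it reports no verdict.
The state is a dict: "clock": time; "joint_pos": joint angles; "joint_vel": joint speeds; "tau": joint torques, N m; "eef_pos": TCP position; "tool_rot": TCP orientation; "ft_force": force on the tool from outside, world axes, zero at the start; "ft_torque": the same for the moment, N m; "grip_width": finger opening in m.
Only numpy, scipy, OpenCV 4.12 (cv2) and the standard library are available. Lean on these libraries where they do the work, as an engineer would, in place of code of your own. Each camera call takes 0.05 s, during which the arm holds its last target. There are 200 camera calls.

### The job

Open the ultrasonic cleaning bath so that the parts soaking in it can be taken out. Get a fingertip under the black lip at the front of its loose steel lid and tip the front up by about 20 degrees or more, with the back edge still resting on the bath so that the drips run back into the tank. Then lift the lid off and lay it flat, right way up, in the middle of the white tray, without letting it fall and without disturbing the bottles and jars around.

Things in the scene. Friction and masses are not known exactly. Their poses are not given: they have to be found in the camera images.
- lid: The bath's loose lid: steel plate 154 (x) x 204 (y) x 3 mm, about 170 g, overhanging the bath by 2 mm all round. Origin: centre of the plate's underside, which rests on the rim; z up, -x towards its black front lip. Below the plate a skirt 12 mm deep sits in the tank mouth with 2.5 mm play; laid on a flat surface, the plate stands 12 mm above it.
- lid_lip (a point): Middle of the outer end face of the lid's lip, at x -103, z +23 mm in the lid's frame. The lip is a black tab, 56 mm wide (y), 8 mm thick, in the middle of the lid's front edge; from here it runs 32 mm back and down at 35 degrees to the plate. Space under it is free from in front.
- lid_back_edge (a point): Middle of the lid's back edge, at the plate's underside (x +77, y 0, z 0 in the lid's frame): the edge it tips about.
- bath: The ultrasonic cleaning bath, a white box 150 mm deep (x), 200 mm wide (y), rim 132 mm high, with 8 mm walls round a steel tank; stands firmly and does not move. Origin: centre of its underside on the worktop; -x is its front, with a black control panel (dial and two keys). A beaker and a small jar stand in the tank.
- bath_back_rim (a point): Middle of the outer top edge of the bath's back wall (x +75, y 0, z +132 mm in the bath's frame).
- tray: White plastic tray lying on the worktop, 302 mm along x, 362 mm along y; fixed. Origin: centre of its underside; its flat floor is 4 mm above the worktop and measures 270 x 330 mm, its low rim is 16 mm high.
- bottle_red: Clear bottle with red cap, 70 mm across, 142 mm tall; origin at the centre of its foot. Leave alone.
- bottle_amber: Clear bottle with blue cap, 56 mm across, 104 mm tall; origin at the centre of its foot. Leave alone.
- jar_ferrules: White jar with red cap, 46 mm across, 64 mm tall; origin at the centre of its foot. Leave alone.

How it is judged:
By the outcome, as a careful person would: the job done as asked, in the order asked, and still so for the second after the job is handed in, with the robot touching nothing.
It also fails if it takes over 64 s, if anything falls off the work surface, if the arm or the gripper's body presses on something with over 40 N, if the wrist force passes 120 N, or if a joint passes its speed limit or range.

## Working session

There is one attempt and no reset: what is moved stays moved. The work goes in short steps, Python scripts to look and compute and a tool call to move; the robot and the scene stay as the last step left them, time stands still between calls to the robot, and variables do not carry over. Pictures are saved under pics/ and viewed, on a budget of 10 in all, crops included, one or two more only if the job needs it, and the job is handed in when it is done.

Besides the shell and the picture viewer there is one more tool, called after "Call:" by a JSON object that holds its "name" and its "arguments". play_rows: Moves the arm, as the interface text tells. Its arguments: {"type":"object","properties":{"moves":{"type":"array"}},"required":["moves"]}

```bash
mkdir -p pics
cat > h.py <<'E'
import numpy as np,cv2
from workcell import bot
def grab(n):
    return bot.camera(n)
def pts(n,d,T=None):
    i=bot.camera_info(n);K=i["K"]
    T=i["world_from_camera"] if T is None else T
    v,u=np.mgrid[:d.shape[0],:d.shape[1]]
    x=(u-K[0][2])/K[0][0]*d;y=(v-K[1][2])/K[1][1]*d
    P=np.stack([x,-y,-d,np.ones_like(d)],-1)
    return (P@np.array(T).T)[...,:3]
E
python3 - <<'E'
from h import *
o=bot.get_obs();print(o)
for n in("scene","side"):
    p,d=grab(n);np.savez(f"pics/{n}0.npz",p=p,d=d);cv2.imwrite(f"pics/{n}0.png",p[...,::-1]);print(bot.camera_info(n))
a=[cv2.imread(f"pics/{n}0.png") for n in("scene","side")]
E
```

```text
{'clock': 0.0, 'joint_pos': array([-1.31602419e+00,  2.41425660e-01,  3.71231964e-03,  1.33517238e+00,
       -4.11004990e-05,  1.57077564e+00]), 'joint_vel': array([ 0.00080239, -0.0005591 , -0.00062566,  0.00096348,  0.00166943,
       -0.00144891]), 'tau': array([ 8.23450705e-05, -3.72321618e+01,  2.52406025e+01,  1.71307015e-02,
        1.68970041e-04, -6.53285745e-07]), 'eef_pos': array([ 0.12584231, -0.48325655,  0.23040206]), 'tool_rot': array([ 9.91895502e-01,  1.27052042e-01, -1.53093370e-04, -1.03362397e-03]), 'ft_force': array([-0.50403761,  0.68513146, -0.39248931]), 'ft_torque': array([-4.70506170e-05,  4.32469181e-02, -2.87355789e-02]), 'grip_width': 0.08562966735597408}
{'K': array([[349.90122697,   0.        , 259.84561729],
       [  0.        , 349.90122697, 186.46419579],
       [  0.        ,   0.        ,   1.        ]]), 'world_from_camera': array([[-0.72107675,  0.4689823 , -0.51000385,  0.01460538],
       [-0.69264567, -0.46983582,  0.54726253,  0.77876871],
       [ 0.01703836,  0.74787024,  0.66362624,  0.90547098],
       [ 0.        ,  0.        ,  0.        ,  1.        ]])}
{'K': array([[435.16722109,   0.        , 252.60796191],
       [  0.        , 435.16722109, 191.00744207],
       [  0.        ,   0.        ,   1.        ]]), 'world_from_camera': array([[-0.95604156,  0.13514538, -0.26023116,  0.24399728],
       [-0.29262422, -0.38264009,  0.87633192,  1.41908287],
       [ 0.01885734,  0.91395968,  0.40536664,  0.70934309],
       [ 0.        ,  0.        ,  0.        ,  1.        ]])}
```

View pics/scene0.png

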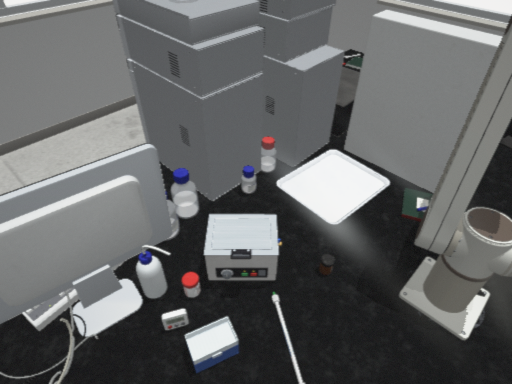

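View pics/side0.png

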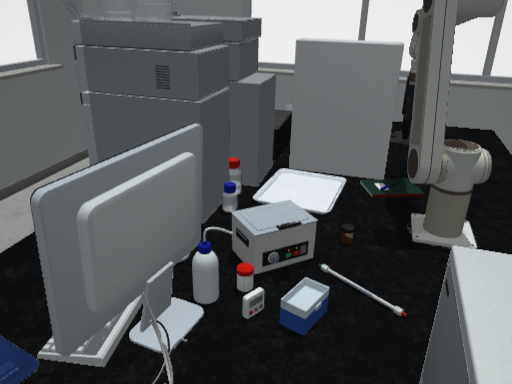

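The scene view shows the bath at about (242,245) px with its lip at (241,253), the tray at (333,184) and the arm base at (460,280). In the side view the bath is at (273,237) and the tray at (300,190). Next I locate them from depth.

Run:
```python
from h import *
for n,lb,tb in(("scene",(195,205,295,285),(270,145,395,225)),("side",(225,195,325,275),(245,165,350,218))):
    f=np.load(f"pics/{n}0.npz");P=pts(n,f["d"]);p=f["p"].astype(int)
    def box(b,m):
        M=np.zeros(m.shape,bool);M[b[1]:b[3],b[0]:b[2]]=1;return m&M&(f["d"]>0)
    def rect(M):
        k,l,s,c=cv2.connectedComponentsWithStats(M.astype(np.uint8));j=1+s[1:,4].argmax();Q=P[l==j]
        return cv2.minAreaRect(Q[:,:2].astype(np.float32)),len(Q),np.median(Q[:,2])
    z=P[...,2]
    print(n,"table z",np.median(z[300:330,240:270]))
    r=rect(box(lb,(z>.125)&(z<.148)));print("lid",r,cv2.boxPoints(r[0]))
    r=rect(box(tb,(z>-.01)&(z<.03)&(p.min(-1)>120)));print("tray",r,cv2.boxPoints(r[0]))
    M=box(lb,(z>.142)&(z<.18)&(p.max(-1)<70));Q=P[M];print("lip",len(Q),Q.mean(0),Q.min(0),Q.max(0))
# other objects: clusters over table
f=np.load("pics/scene0.npz");P=pts("scene",f["d"]);z=P[...,2]
for nm,(u,v) in dict(red=(268,141),blue=(249,171),jarr=(191,278),bott=(181,176),wb=(146,258),brown=(327,259),bluebox=(210,345),tower=(190,60),tower2=(300,60),panel=(430,90)).items():
    Q=P[v-2:v+3,u-2:u+3].reshape(-1,3);print(nm,np.median(Q,0).round(3))
```

```text
scene table z 0.0001691835632068317
lid (((0.5026251077651978, 0.3290254473686218), (0.20391593873500824, 0.1635383665561676), 44.49738311767578), 2954, np.float64(0.13653594095766458)) [[0.37259018 0.31589   ]
 [0.4872104  0.19924097]
 [0.63266003 0.34216088]
 [0.5180398  0.4588099 ]]
tray (((0.5208605527877808, -0.1872532069683075), (0.3902094066143036, 0.3192410469055176), 85.53018188476562), 4827, np.float64(0.0046445492093044605)) [[ 0.34652025 -0.36932465]
 [ 0.66479033 -0.39420438]
 [ 0.69520086 -0.00518176]
 [ 0.37693077  0.01969796]]
lip 76 [0.43767293 0.39242474 0.15205253] [0.41272382 0.36427932 0.14223645] [0.46632416 0.41704765 0.16049799]
side table z 0.0012331197375323733
lid (((0.4981272518634796, 0.3337726593017578), (0.20693521201610565, 0.17322637140750885), 44.201961517333984), 1848, np.float64(0.136116145124753)) [[0.36356688 0.32372797]
 [0.4843385  0.19954425]
 [0.6326876  0.34381735]
 [0.51191604 0.46800107]]
tray (((0.518429696559906, -0.20220892131328583), (0.42438846826553345, 0.31642934679985046), 85.3718032836914), 2683, np.float64(0.003854685139319969)) [[ 0.3436091  -0.400945  ]
 [ 0.65900666 -0.4264775 ]
 [ 0.6932503  -0.00347283]
 [ 0.37785274  0.02205965]]
lip 67 [0.44068641 0.40506655 0.15416138] [0.41515323 0.38059579 0.14329914] [0.5626968  0.53425587 0.17560363]
red [ 0.763 -0.063  0.142]
blue [0.72  0.083 0.102]
jarr [0.53  0.498 0.065]
bott [0.787 0.322 0.179]
wb [0.604 0.574 0.158]
brown [0.301 0.172 0.056]
bluebox [0.346 0.583 0.072]
tower [0.806 0.223 0.524]
tower2 [ 0.756 -0.207  0.421]
panel [ 0.354 -0.41   0.378]
```

```bash
cat >> h.py <<'E'
from scipy.spatial.transform import Rotation as Ro
def pose():
    o=bot.get_obs();return Ro.from_quat(o["tool_rot"]),np.array(o["eef_pos"]),o
def ray(n,uv,z):
    i=bot.camera_info(n);K=i["K"];T=i["world_from_camera"];uv=np.asarray(uv,float)
    D=np.c_[(uv[:,0]-K[0,2])/K[0,0],-(uv[:,1]-K[1,2])/K[1,1],-np.ones(len(uv))]@T[:3,:3].T
    return T[:3,3]+D*((z-T[2,3])/D[:,2])[:,None]
def tool(yaw,dip):  # tool z along azimuth yaw, dipping; y up, x left
    c,s=np.cos(dip),np.sin(dip);h=np.array([np.cos(yaw),np.sin(yaw),0]);u=np.array([0,0,1.])
    z=c*h-s*u;y=s*h+c*u;return Ro.from_matrix(np.c_[np.cross(y,z),y,z])
def steps(R0,p0,R1,p1,n=None):
    # n equal rows (shift cm, turn rad) taking pose 0 to pose 1
    w=(R0.inv()*R1).as_rotvec()
    for n in ([n] if n else range(1,80)):
        S=sum(Ro.from_rotvec(w/n*k).as_matrix() for k in range(n))
        v=np.linalg.solve(S,R0.inv().apply(p1-p0))
        if np.linalg.norm(v)<.038 and np.linalg.norm(w/n)<.115: break
    R,p,path=R0,p0,[]
    for k in range(n):p=p+R.apply(v);R=R*Ro.from_rotvec(w/n);path.append(p)
    print(n,"rows",(v*100).round(2),(w/n).round(4));print(" path",np.array(path)[::max(1,n//5)].round(2).tolist());return R,p
E
python3 - <<'E'
from h import *
for n,tb in(("scene",(270,145,395,225)),("side",(245,165,350,218))):
    f=np.load(f"pics/{n}0.npz");p=f["p"]
    M=np.zeros(p.shape[:2],np.uint8);b=tb;M[b[1]:b[3],b[0]:b[2]]=(p.min(-1)>150)[b[1]:b[3],b[0]:b[2]]
    M=cv2.morphologyEx(M,cv2.MORPH_OPEN,np.ones((3,3)))
    c=max(cv2.findContours(M,0,1)[0],key=cv2.contourArea)[:,0]
    for z in(.016,):r=cv2.minAreaRect(ray(n,c,z)[:,:2].astype(np.float32));print(n,r)
yaw=np.arctan2(-.701,.713)
e=np.array([.4326,.398,.155])
R0,p0,o=pose()
Rt=tool(yaw,np.radians(50));z=Rt.as_matrix()[:,2]
R1,p1=steps(R0,p0,Ro.from_rotvec([0,0,1.1])*R0,np.array([.46,-.2,.36]))
W=e-.10*z+[0,0,.07];print(W)
steps(R1,p1,Rt,W)
E
```

```text
scene ((0.5143117904663086, -0.17618799209594727), (0.36489614844322205, 0.3049795627593994), 85.48033905029297)
side ((0.5197819471359253, -0.10549500584602356), (0.5117408633232117, 0.3021121621131897), 85.59243774414062)
13 rows [ 3.54  0.21 -1.  ] [-0.     -0.0002 -0.0846]
 path [[0.16, -0.48, 0.24], [0.23, -0.45, 0.26], [0.29, -0.42, 0.28], [0.35, -0.38, 0.3], [0.39, -0.32, 0.32], [0.43, -0.27, 0.34], [0.46, -0.2, 0.36]]
[0.38676397 0.44306459 0.30160444]
18 rows [ 3.04 -2.04 -0.46] [-0.0378 -0.0108  0.0299]
 path [[0.45, -0.17, 0.36], [0.41, -0.06, 0.37], [0.39, 0.05, 0.37], [0.37, 0.16, 0.36], [0.37, 0.26, 0.34], [0.37, 0.37, 0.32]]
```

Run:
```python
from h import *
f=np.load("pics/scene0.npz");P=pts("scene",f["d"]);P[f["d"]==0]=9
m=(P[...,0]>.0)&(P[...,0]<.95)&(abs(P[...,1])<.75)&(P[...,2]>.12)
f=np.load("pics/side0.npz");P2=pts("side",f["d"]);m2=(f["d"]>0)&(P2[...,0]>.0)&(P2[...,0]<.95)&(abs(P2[...,1])<.75)&(P2[...,2]>.12)
Q=np.r_[P[m],P2[m2]]
print("cols x 0...95 step .05; rows y from .75 down; max z cm")
for y in np.arange(.7,-.76,-.05):
    print("%5.2f "%y+" ".join("%3d"%(100*Q[s,2].max()) if (s:=(abs(Q[:,0]-x-.025)<.025)&(abs(Q[:,1]-y-.025)<.025)).sum()>2 else "  ." for x in np.arange(0,.95,.05)))
R0,p0,o=pose()
R1,p1=steps(R0,p0,Ro.from_rotvec([0,0,.9])*R0,np.array([.36,-.2,.33]))
Rt=tool(np.arctan2(-.701,.713),np.radians(50))
steps(R1,p1,Rt,np.array([.385,.445,.30]))
```

```text
cols x 0...95 step .05; rows y from .75 down; max z cm
 0.70  33  33  32   .   .   .   .   .   .   .   .   .   .  42  42   .   .   .   .
 0.65   .   .   .   .   .   .   .   .   .   .   .   .   .  42  42   .   .   .   .
 0.60   .   .   .   .   .   .   .   .   .   .   .   .  12  42  42   .   .   .   .
 0.55   .   .   .   .   .   .   .   .   .   .   .  20  20  42  42   .   .   .   .
 0.50   .   .   .   .   .   .   .   .   .   .   .  19  36  42   .   .   .   .   .
 0.45   .   .   .   .   .   .   .   .   .   .  13   .   .  42   .   .   .   .   .
 0.40   .   .   .   .   .   .   .   .  16  15  14  13   .  37  12  17   .   .   .
 0.35   .   .   .   .   .   .   .   .  15  14  14  14  13   .   .  16   .   .   .
 0.30   .   .   .   .   .   .   .  13  14  14  14  14  13   .   .  18  18   .   .
 0.25   .   .   .   .   .   .   .  13  14  14  14  14   .   .   .  18  18   .   .
 0.20   .   .   .   .   .   .   .   .  13  13  13   .   .   .   .  64  64  64  64
 0.15   .   .   .   .   .   .   .   .   .   .   .   .   .   .   .  63  63  63  69
 0.10   .   .   .   .   .   .   .   .   .   .   .   .   .   .
[... 1083 characters left out ...]
  .
-0.60   .   .   .   .   .   .   .   .   .   .   .   .   .  16  16  16   .   .   .
-0.65   .   .   .   .   .   .   .   .   .   .   .   .   .  16  16  16  16   .   .
-0.70   .   .   .   .   .   .   .   .   .   .   .   .   .  16  16  16  17  16   .
-0.75   .   .   .   .   .   .   .   .   .   .   .   .   .  16  16  16  17  16   .
11 rows [ 3.38 -0.74 -0.9 ] [-0.     -0.0002 -0.0818]
 path [[0.16, -0.47, 0.24], [0.21, -0.43, 0.26], [0.26, -0.38, 0.28], [0.31, -0.33, 0.29], [0.34, -0.27, 0.31], [0.36, -0.2, 0.33]]
18 rows [ 3.08 -1.85 -0.52] [-0.0385 -0.007   0.0192]
 path [[0.36, -0.16, 0.34], [0.35, -0.06, 0.35], [0.34, 0.05, 0.35], [0.34, 0.16, 0.34], [0.35, 0.27, 0.33], [0.37, 0.38, 0.31]]
```

Call:
{"name": "play_rows", "arguments": {"moves": [[0, [0, -3.5, -1.2], [0, 0, 0]], [0, [0, -3.5, -1.2], [0, 0, 0]], [0, [0, -3.5, -1.2], [0, 0, 0]], [0, [0, -3.5, -1.2], [0, 0, 0]], [0, [0, 0, 0], [0, 0, 0]]]}}

```text
clock: 0.52
eef_pos: [0.0896, -0.3438, 0.2813]
tool_rot: [0.992, 0.127, -0.0, 0.0]
ft_force: [-1.2, -0.2, -0.2]
grip_width: 0.0429
```

Run:
```python
from h import *
R0,p0,o=pose();print(p0,o["joint_pos"].round(4).tolist(),o["ft_force"],o["grip_width"],o["clock"])
R1,p1=steps(R0,p0,Ro.from_rotvec([0,0,.9])*R0,np.array([.33,-.15,.33]))
Rt=tool(np.arctan2(-.701,.713),np.radians(50))
steps(R1,p1,Rt,np.array([.385,.445,.30]))
```

```text
[ 0.08955088 -0.34383178  0.28125934] [-1.316, -0.0677, -0.2078, 1.4307, -0.0, 1.5708] [-1.23274645 -0.17268366 -0.15207266] 0.042932544836045146 0.5167
9 rows [ 3.55 -0.08 -0.54] [-0.   0.  -0.1]
 path [[0.12, -0.33, 0.29], [0.16, -0.32, 0.29], [0.19, -0.3, 0.3], [0.22, -0.29, 0.3], [0.25, -0.26, 0.31], [0.27, -0.24, 0.31], [0.29, -0.21, 0.32], [0.31, -0.18, 0.32], [0.33, -0.15, 0.33]]
16 rows [ 3.31 -1.76 -0.47] [-0.0431 -0.0079  0.0216]
 path [[0.33, -0.11, 0.33], [0.32, 0.0, 0.34], [0.33, 0.11, 0.34], [0.34, 0.23, 0.33], [0.36, 0.34, 0.32], [0.39, 0.45, 0.3]]
```

Call:
{"name": "play_rows", "arguments": {"moves": [[0, [3.55, -0.08, -0.54], [0, 0, -0.1]], [0, [3.55, -0.08, -0.54], [0, 0, -0.1]], [0, [3.55, -0.08, -0.54], [0, 0, -0.1]], [0, [3.55, -0.08, -0.54], [0, 0, -0.1]], [0, [3.55, -0.08, -0.54], [0, 0, -0.1]], [0, [3.55, -0.08, -0.54], [0, 0, -0.1]], [0, [3.55, -0.08, -0.54], [0, 0, -0.1]], [0, [3.55, -0.08, -0.54], [0, 0, -0.1]], [0, [3.55, -0.08, -0.54], [0, 0, -0.1]], [0, [0, 0, 0], [0, 0, 0]]]}}

```text
clock: 1.35
eef_pos: [0.3345, -0.1504, 0.3284]
tool_rot: [0.835, 0.551, 0.001, -0.0]
ft_force: [0.1, -0.5, -0.5]
grip_width: 0.0428
```

Run:
```python
from h import *
R0,p0,o=pose();print(p0,o["joint_pos"].round(4).tolist(),o["clock"])
Rt=tool(np.arctan2(-.701,.713),np.radians(50))
steps(R0,p0,Rt,np.array([.385,.445,.30]))
```

```text
[ 0.33447767 -0.15035462  0.32838349] [-0.4246, -0.0511, -0.0717, 1.5491, 0.0026, 1.5501] 1.35
16 rows [ 3.31 -1.76 -0.48] [-0.0431 -0.0083  0.0223]
 path [[0.33, -0.11, 0.33], [0.33, -0.0, 0.34], [0.33, 0.11, 0.34], [0.34, 0.23, 0.33], [0.36, 0.34, 0.32], [0.39, 0.45, 0.3]]
```

Call:
{"name": "play_rows", "arguments": {"moves": [[0, [3.3, -1.75, -0.5], [-0.043, -0.008, 0.022]], [0, [3.3, -1.75, -0.5], [-0.043, -0.008, 0.022]], [0, [3.3, -1.75, -0.5], [-0.043, -0.008, 0.022]], [0, [3.3, -1.75, -0.5], [-0.043, -0.008, 0.022]], [0, [3.3, -1.75, -0.5], [-0.043, -0.008, 0.022]], [0, [3.3, -1.75, -0.5], [-0.043, -0.008, 0.022]], [0, [3.3, -1.75, -0.5], [-0.043, -0.008, 0.022]], [0, [3.3, -1.75, -0.5], [-0.043, -0.008, 0.022]], [0, [0, 0, 0], [0, 0, 0]]]}}

```text
clock: 2.1
eef_pos: [0.3294, 0.1528, 0.3393]
tool_rot: [0.866, 0.469, 0.067, 0.159]
ft_force: [-0.3, -0.6, -0.3]
grip_width: 0.0428
```

Run:
```python
from h import *
R0,p0,o=pose();print(p0,o["joint_pos"].round(4).tolist(),o["clock"])
Rt=tool(np.arctan2(-.701,.713),np.radians(50))
steps(R0,p0,Rt,np.array([.385,.445,.30]))
```

```text
[0.32941755 0.15281331 0.33928569] [0.7178, -0.1371, -0.1664, 1.478, -0.3412, 2.8565] 2.1
8 rows [ 3.31 -1.72 -0.47] [-0.0436 -0.0085  0.023 ]
 path [[0.33, 0.19, 0.34], [0.34, 0.23, 0.33], [0.34, 0.26, 0.33], [0.35, 0.3, 0.32], [0.36, 0.34, 0.32], [0.36, 0.37, 0.31], [0.37, 0.41, 0.31], [0.38, 0.45, 0.3]]
```

Call:
{"name": "play_rows", "arguments": {"moves": [[0, [0, 0, 0], [0, 0, -0.12]], [0, [0, 0, 0], [0, 0, -0.12]], [0, [0, 0, 0], [0, 0, -0.12]], [0, [0, 0, 0], [0, 0, -0.12]], [0, [0, 0, 0], [0, 0, -0.12]], [0, [0, 0, 0], [0, 0, -0.12]], [0, [0, 0, 0], [0, 0, -0.12]], [0, [0, 0, 0], [0, 0, -0.12]], [0, [0, 0, 0], [0, 0, -0.12]], [0, [0, 0, 0], [0, 0, -0.12]], [0, [0, 0, 0], [0, 0, -0.12]], [0, [0, 0, 0], [0, 0, -0.12]]]}}

```text
clock: 3.1
eef_pos: [0.3308, 0.1443, 0.3406]
tool_rot: [0.346, 0.922, -0.057, 0.164]
ft_force: [1.1, 0.5, -0.0]
grip_width: 0.0426
```

Call:
{"name": "play_rows", "arguments": {"moves": [[0, [0, 0, 0], [0, 0, -0.12]], [0, [0, 0, 0], [0, 0, -0.12]], [0, [0, 0, 0], [0, 0, -0.12]], [0, [0, 0, 0], [0, 0, -0.12]], [0, [0, 0, 0], [0, 0, -0.12]], [0, [0, 0, 0], [0, 0, -0.12]], [0, [0, 0, 0], [0, 0, -0.12]], [0, [0, 0, 0], [0, 0, -0.12]], [0, [0, 0, 0], [0, 0, -0.12]], [0, [0, 0, 0], [0, 0, -0.12]], [0, [0, 0, 0], [0, 0, -0.12]], [0, [0, 0, 0], [0, 0, -0.12]]]}}

```text
clock: 4.1
eef_pos: [0.3309, 0.1443, 0.3406]
tool_rot: [-0.347, 0.922, -0.15, 0.086]
ft_force: [0.5, -0.7, -0.1]
grip_width: 0.0429
```

Run:
```python
from h import *
R0,p0,o=pose();print(p0,o["joint_pos"].round(4).tolist(),o["clock"])
Rt=tool(np.arctan2(-.701,.713),np.radians(50))*Ro.from_rotvec([0,0,np.pi])
steps(R0,p0,Rt,np.array([.385,.445,.30]))
```

```text
[0.33085615 0.1442996  0.34056931] [0.6972, -0.1431, -0.1684, 1.4805, -0.3421, -0.035] 4.1
9 rows [-2.73  2.03 -0.5 ] [ 0.0391  0.0016 -0.0091]
 path [[0.34, 0.18, 0.34], [0.34, 0.21, 0.34], [0.35, 0.25, 0.34], [0.36, 0.28, 0.33], [0.36, 0.31, 0.33], [0.37, 0.35, 0.32], [0.37, 0.38, 0.32], [0.38, 0.41, 0.31], [0.38, 0.44, 0.3]]
```

Call:
{"name": "play_rows", "arguments": {"moves": [[0, [-2.73, 2.03, -0.5], [0.039, 0.0016, -0.009]], [0, [-2.73, 2.03, -0.5], [0.039, 0.0016, -0.009]], [0, [-2.73, 2.03, -0.5], [0.039, 0.0016, -0.009]], [0, [-2.73, 2.03, -0.5], [0.039, 0.0016, -0.009]], [0, [-2.73, 2.03, -0.5], [0.039, 0.0016, -0.009]], [0, [-2.73, 2.03, -0.5], [0.039, 0.0016, -0.009]], [0, [-2.73, 2.03, -0.5], [0.039, 0.0016, -0.009]], [0, [-2.73, 2.03, -0.5], [0.039, 0.0016, -0.009]], [0, [-2.73, 2.03, -0.5], [0.039, 0.0016, -0.009]], [0, [0, 0, 0], [0, 0, 0]]]}}

```text
clock: 4.93
eef_pos: [0.3864, 0.4505, 0.2889]
tool_rot: [-0.364, 0.866, -0.32, 0.127]
ft_force: [-1.7, -1.3, -3.5]
grip_width: 0.0426
```

Run:
```python
from h import *
R0,p0,o=pose();print(p0,o["joint_pos"].round(4).tolist(),o["clock"],R0.as_matrix().round(3))
p,d=grab("wrist");i=bot.camera_info("wrist");print(i)
T=np.eye(4);T[:3,:3]=R0.as_matrix();T[:3,3]=p0;T=T@i["T_tool_cam"]
np.savez("pics/w1.npz",p=p,d=d,T=T);cv2.imwrite("pics/w1.png",p[...,::-1])
```

```text
[0.38635429 0.45054689 0.28894559] [1.1717, 0.608, 0.5145, 1.7923, -0.6386, 0.4813] 4.9333 [[-0.703 -0.548  0.453]
 [-0.711  0.531 -0.461]
 [ 0.012 -0.646 -0.763]]
{'K': array([[304.26304369,   0.        , 258.98990089],
       [  0.        , 304.26304369, 191.44627248],
       [  0.        ,   0.        ,   1.        ]]), 'T_tool_cam': array([[ 4.50702181e-04,  9.55108189e-01,  2.96256889e-01,
         7.49467239e-02],
       [ 9.99999820e-01, -3.13244447e-04, -5.11447223e-04,
         1.15909765e-03],
       [-3.95686605e-04,  2.96257067e-01, -9.55108158e-01,
        -1.43825354e-01],
       [ 0.00000000e+00,  0.00000000e+00,  0.00000000e+00,
         1.00000000e+00]])}
```

View pics/w1.png

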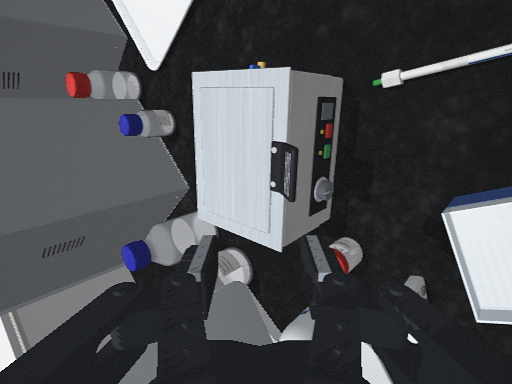

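Wrist view: the lip is at about (285,172), with a free approach from the right. The panel is at (327,150), and the jar sits below the right fingertip at (345,255). I'll fit the lip and plate from this depth.

Run:
```python
from h import *
f=np.load("pics/w1.npz");P=pts("wrist",f["d"],f["T"]);p=f["p"].astype(int)
z=P[...,2];M=np.zeros(z.shape,bool);M[65:255,185:310]=1
L=M&(z>.128)&(z<.143)&(p.min(-1)>120)
r=cv2.minAreaRect(P[L][:,:2].astype(np.float32));print("plate",r,np.median(z[L]))
D=M&(z>.138)&(z<.175)&(p.max(-1)<90);Q=P[D];print(len(Q),Q.mean(0))
for yaw in(np.arctan2(-.701,.713),-np.radians(45)):
    X=np.array([np.cos(yaw),np.sin(yaw)]);Y=np.array([-X[1],X[0]])
    a=Q[:,:2]@X;b=Q[:,:2]@Y;aL=P[L][:,:2]@X;bL=P[L][:,:2]@Y
    print(yaw,"lip a,b",np.percentile(a,[1,50,99]),np.percentile(b,[1,50,99]),"z",np.percentile(Q[:,2],[1,50,99]),"plate",np.percentile(aL,[.5,99.5]),np.percentile(bL,[.5,99.5]))
    print("slope",np.degrees(np.arctan(np.polyfit(a,Q[:,2],1)[0])))
    for s in((1,0),):
        c=Y*(bL.min()+bL.max())/2+X*(aL.min()+aL.max())/2;print(c)
```

```text
plate ((0.5030903220176697, 0.3278046250343323), (0.2032252550125122, 0.1556018590927124), 44.36195373535156) 0.13703504863088872
1076 [0.44265879 0.38653039 0.14749238]
-0.7769118041856758 lip a,b [0.02496095 0.04644992 0.06735744] [0.56047942 0.58538656 0.61429109] z [0.13842097 0.14632574 0.15850835] plate [0.05108301 0.20383855] [0.48583438 0.68659467]
slope -25.672491348611974
[0.50308404 0.32760175]
-0.7853981633974483 lip a,b [0.01997603 0.04154203 0.06239833] [0.56082531 0.58585716 0.61469982] z [0.13842097 0.14632574 0.15850835] plate [0.04665663 0.19880451] [0.48689    0.68743535]
slope -25.682337729759585
[0.50308192 0.32763667]
```

```bash
cat >> h.py <<'E'
YAW=np.radians(-45.64);X=np.array([np.cos(YAW),np.sin(YAW),0]);C=np.array([.503,.3278,.132]);E_=C-.103*X+[0,0,.023]
FL=Ro.from_rotvec([0,0,np.pi])
E
python3 - <<'E'
from h import *
R0,p0,o=pose()
Rt=tool(YAW,np.radians(35))*FL;z=Rt.as_matrix()[:,2]
R1,p1=steps(R0,p0,Rt,E_-.05*z)
steps(R1,p1,Rt,E_+.02*z)
E
```

```text
3 rows [0.01 2.01 3.12] [0.0862 0.0016 0.006 ]
 path [[0.39, 0.44, 0.26], [0.39, 0.44, 0.22], [0.4, 0.43, 0.18]]
2 rows [ 0.  -0.   3.5] [ 0.  0. -0.]
 path [[0.42, 0.41, 0.16], [0.44, 0.39, 0.14]]
```

Call:
{"name": "play_rows", "arguments": {"moves": [[0, [0, 0.97, 1.57], [0.043, 0.001, 0.003]], [0, [0, 0.97, 1.57], [0.043, 0.001, 0.003]], [0, [0, 1, 1.57], [0.043, 0.001, 0.003]], [0, [0, 1, 1.57], [0.043, 0.001, 0.003]], [0, [0, 1, 1.57], [0.043, 0.001, 0.003]], [0, [0, 1, 1.57], [0.043, 0.001, 0.003]], [0, [0, 0, 0], [0, 0, 0]], [0, [0, 0, 0], [0, 0, 0]]]}}

```text
clock: 5.65
eef_pos: [0.4062, 0.426, 0.1935]
tool_rot: [-0.332, 0.824, -0.424, 0.177]
ft_force: [-0.1, -0.3, 0.4]
grip_width: 0.0423
```

Run:
```python
from h import *
R0,p0,o=pose();print(p0,o["joint_pos"].round(4).tolist(),o["clock"],o["ft_force"])
Rt=tool(YAW,np.radians(35))*FL;z=Rt.as_matrix()[:,2]
print(p0-(E_-.05*z), (Rt.inv()*R0).as_rotvec())
steps(R0,p0,Rt,E_+.02*z,5)
```

```text
[0.40615314 0.42600506 0.19351914] [1.2029, 0.7441, 0.338, 1.6925, -0.8388, 0.6772] 5.65 [-0.12332493 -0.27462557  0.43820901]
[ 0.00380317 -0.00471901  0.00984031] [-0.00468962 -0.0030079   0.01033088]
5 rows [-0.01  0.23  1.41] [ 0.0009  0.0006 -0.0021]
 path [[0.41, 0.42, 0.18], [0.42, 0.41, 0.17], [0.43, 0.4, 0.16], [0.44, 0.4, 0.15], [0.44, 0.39, 0.14]]
```

Call:
{"name": "play_rows", "arguments": {"moves": [[0, [0, 0.6, 0], [0.002, 0.001, -0.005]], [0, [0, 0.55, 0], [0.002, 0.002, -0.005]], [0, [0, 0, 1.4], [0, 0, 0]], [0, [0, 0, 1.4], [0, 0, 0]], [0, [0, 0, 1.4], [0, 0, 0]], [0, [0, 0, 1.4], [0, 0, 0]], [0, [0, 0, 1.4], [0, 0, 0]], [0, [0, 0, 0], [0, 0, 0]], [0, [0, 0, 0], [0, 0, 0]]]}}

```text
clock: 6.4
eef_pos: [0.4417, 0.3915, 0.1451]
tool_rot: [-0.334, 0.822, -0.426, 0.176]
ft_force: [0.1, 0.9, 0.1]
grip_width: 0.0428
```

Run:
```python
from h import *
R0,p0,o=pose();print(p0,o["joint_pos"].round(4).tolist(),o["clock"],o["ft_force"],o["grip_width"])
Rt=tool(YAW,np.radians(35))*FL;z=Rt.as_matrix()[:,2]
print("err tool mm",1e3*Rt.inv().apply(E_+.02*z-p0), (Rt.inv()*R0).as_rotvec())
p,d=grab("wrist");q,_=grab("side")
I=np.hstack([p[60:330,150:420],cv2.resize(q[170:300,190:320],(270,270),interpolation=2)])
cv2.imwrite("pics/g1.png",I[...,::-1])
```

```text
[0.44168183 0.39152633 0.1451449 ] [1.131, 0.7412, 0.2025, 1.4897, -0.875, 0.576] 6.4 [0.13011344 0.88380913 0.14892357] 0.04278863590698518
err tool mm [0.71507985 0.28227726 2.41501815] [-0.00177575 -0.00264249  0.00356954]
```

View pics/g1.png

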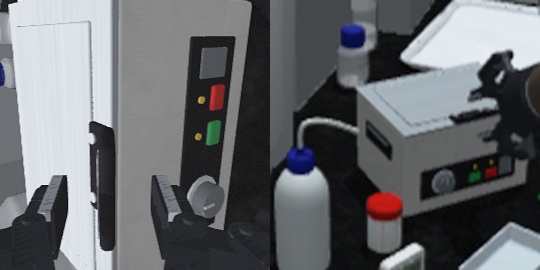

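The lip lies midway between the fingers: crop column 102, with the fingertips at 65 and 152. Closing now.

Call:
{"name": "play_rows", "arguments": {"moves": [[-0.5, [0, 0, 0.1], [0, 0, 0]], [-1, [0, 0, 0], [0, 0, 0]], [-1, [0, 0, 0], [0, 0, 0]], [-1, [0, 0, 0], [0, 0, 0]], [-1, [0, 0, 0], [0, 0, 0]], [-1, [0, 0, 0], [0, 0, 0]], [-1, [0, 0, 0], [0, 0, 0]], [-1, [0, 0, 0], [0, 0, 0]]]}}

```text
clock: 7.17
eef_pos: [0.4427, 0.3912, 0.1454]
tool_rot: [-0.335, 0.821, -0.427, 0.177]
ft_force: [-0.7, 0.3, 5.6]
grip_width: 0.0061
```

Run:
```python
from h import *
R0,p0,o=pose();print(p0,o["joint_pos"].round(4).tolist(),o["clock"],o["ft_force"],o["ft_torque"],o["grip_width"])
piv=C+.077*X
# tilt about back edge, axis along lid y; front up
ax=np.array([-X[1],X[0],0])
for deg in(8,25):
    q=Ro.from_rotvec(ax*np.radians(deg));print(deg,q.apply(-X)[2]);
    steps(R0,p0,q*R0,piv+q.apply(p0-piv))
    steps(R0,p0,q*R0,piv+q.apply(p0-piv),3 if deg==8 else 9)
```

```text
[0.44267239 0.39121735 0.14539592] [1.1305, 0.741, 0.2007, 1.4873, -0.879, 0.5738] 7.1667 [-0.71766268  0.29253986  5.57469232] [-0.31315733 -0.15498983 -0.12444772] 0.006137940828719917
8 0.13917310096006547
2 rows [-0.01 -1.01 -0.55] [-0.0698  0.0002  0.0003]
 path [[0.44, 0.39, 0.16], [0.45, 0.39, 0.17]]
3 rows [-0.   -0.67 -0.37] [-0.0465  0.0001  0.0002]
 path [[0.44, 0.39, 0.15], [0.44, 0.39, 0.16], [0.45, 0.39, 0.17]]
25 0.4226182617406995
4 rows [-0.01 -1.6  -0.82] [-0.1091  0.0003  0.0005]
 path [[0.44, 0.39, 0.16], [0.45, 0.39, 0.18], [0.45, 0.38, 0.2], [0.46, 0.38, 0.21]]
9 rows [-0.   -0.7  -0.39] [-0.0485  0.0001  0.0002]
 path [[0.44, 0.39, 0.15], [0.44, 0.39, 0.16], [0.45, 0.39, 0.17], [0.45, 0.39, 0.18], [0.45, 0.39, 0.18], [0.45, 0.38, 0.19], [0.45, 0.38, 0.2], [0.45, 0.38, 0.21], [0.46, 0.38, 0.21]]
```

Call:
{"name": "play_rows", "arguments": {"moves": [[-1, [0, -0.29, -0.16], [-0.02, 0, 0]], [-1, [0, -0.29, -0.16], [-0.02, 0, 0]], [-1, [0, -0.29, -0.16], [-0.02, 0, 0]], [-1, [0, -0.29, -0.16], [-0.02, 0, 0]], [-1, [0, -0.29, -0.16], [-0.02, 0, 0]], [-1, [0, -0.29, -0.16], [-0.02, 0, 0]], [-1, [0, -0.29, -0.16], [-0.02, 0, 0]], [-1, [0, 0, 0], [0, 0, 0]], [-1, [0, 0, 0], [0, 0, 0]]]}}

```text
clock: 7.92
eef_pos: [0.445, 0.3878, 0.1669]
tool_rot: [-0.346, 0.85, -0.368, 0.152]
ft_force: [-0.6, 1.2, -1.1]
grip_width: 0.0064
```

Run:
```python
from h import *
R0,p0,o=pose();print(p0,o["joint_pos"].round(4).tolist(),o["clock"],o["ft_force"],o["ft_torque"],o["grip_width"])
Rt=tool(YAW,np.radians(35))*FL;print((Rt.inv()*R0).as_rotvec())
p,d=grab("side");q,_=grab("wrist")
I=np.hstack([q[60:330,150:420],cv2.resize(p[170:300,190:320],(270,270),interpolation=2)])
cv2.imwrite("pics/t1.png",I[...,::-1])
```

```text
[0.44495721 0.38777637 0.16686671] [1.083, 0.6385, 0.1804, 1.4229, -0.7701, 0.4371] 7.9167 [-0.63555088  1.20748051 -1.10942097] [0.61480917 0.53988843 0.04685737] 0.006414384176373956
[-0.14177285 -0.00256803  0.0031222 ]
```

View pics/t1.png

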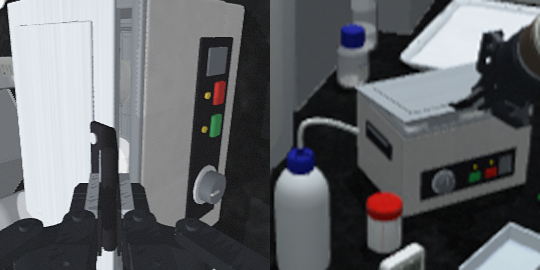

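The lid front is rising with the back edge down, and forces are small. Continuing the tilt.

Call:
{"name": "play_rows", "arguments": {"moves": [[-1, [0, -0.43, -0.235], [-0.03, 0, 0]], [-1, [0, -0.43, -0.235], [-0.03, 0, 0]], [-1, [0, -0.43, -0.235], [-0.03, 0, 0]], [-1, [0, -0.43, -0.235], [-0.03, 0, 0]], [-1, [0, -0.43, -0.235], [-0.03, 0, 0]], [-1, [0, -0.43, -0.235], [-0.03, 0, 0]], [-1, [0, -0.43, -0.235], [-0.03, 0, 0]], [-1, [0, -0.43, -0.235], [-0.03, 0, 0]], [-1, [0, -0.43, -0.235], [-0.03, 0, 0]], [-1, [0, -0.43, -0.235], [-0.03, 0, 0]], [-1, [0, -0.43, -0.235], [-0.03, 0, 0]], [-1, [0, 0, 0], [0, 0, 0]]]}}

```text
clock: 9.02
eef_pos: [0.4603, 0.3724, 0.217]
tool_rot: [-0.365, 0.899, -0.223, 0.094]
ft_force: [-0.1, -0.4, -1.1]
grip_width: 0.0062
```

Run:
```python
from h import *
R0,p0,o=pose();print(p0,o["joint_pos"].round(4).tolist(),o["clock"],o["ft_force"],o["ft_torque"],o["grip_width"])
Rt=tool(YAW,np.radians(35))*FL;r=(Rt.inv()*R0).as_rotvec();print(r)
for n in("scene","side"):
    p,d=grab(n);np.savez(f"pics/{n}t.npz",p=p,d=d);P=pts(n,d)
    # plate points in lid-aligned frame
    rel=(P-C);a=rel@X;b=rel@np.array([-X[1],X[0],0]);z=rel[...,2]
    M=(abs(b)>.035)&(abs(b)<.095)&(a>-.08)&(a<.085)&(z>-.01)&(z<.13)&(p.min(-1)>60)
    for lo,hi in((-.095,-.035),(.035,.095)):
        m=M&(b>lo)&(b<hi);A,Z=a[m],z[m]
        if len(A)<50:print(n,lo,len(A));continue
        k=np.ones(len(A),bool)
        for _ in range(8):
            c=np.polyfit(A[k],Z[k],1);k=abs(Z-np.polyval(c,A))<.006
        print(n,lo,"tilt",np.degrees(np.arctan(c[0])).round(1),"z@77",np.polyval(c,.077).round(4),k.sum(),len(k),"a range",np.percentile(A[k],[1,99]).round(3))
q,_=grab("wrist")
I=np.hstack([q[60:330,150:420],cv2.resize(p[170:300,190:320],(270,270),interpolation=2)])
cv2.imwrite("pics/t2.png",I[...,::-1])
```

```text
[0.46029393 0.37242237 0.21699264] [0.921, 0.4673, 0.2017, 1.3781, -0.4838, 0.1667] 9.0167 [-0.12470344 -0.41440232 -1.08480938] [0.48886213 0.42684864 0.01309857] 0.006231561889666106
[-0.47108592 -0.00341841  0.00387936]
scene -0.095 tilt -26.0 z@77 0.0063 419 606 a range [-0.056  0.077]
scene 0.035 tilt -25.9 z@77 0.0063 286 443 a range [-0.057  0.067]Traceback (most recent call last):
  File "<stdin>", line 14, in <module>
    raise TypeError("expected non-empty vector for x")
TypeError: expected non-empty vector for x
```

Measured tilt is 26°. I'll nudge down 2 mm to confirm the back edge is on the rim.

Call:
{"name": "play_rows", "arguments": {"moves": [[-1, [0, 0.05, 0.09], [0, 0, 0]], [-1, [0, 0.05, 0.09], [0, 0, 0]], [-1, [0, 0, 0], [0, 0, 0]], [-1, [0, 0, 0], [0, 0, 0]]]}}

```text
clock: 9.45
eef_pos: [0.4591, 0.373, 0.2134]
tool_rot: [-0.367, 0.898, -0.224, 0.093]
ft_force: [1.0, -0.5, 0.5]
grip_width: 0.0064
```

Run:
```python
from h import *
R0,p0,o=pose();print(p0,o["clock"],o["ft_force"],o["ft_torque"],o["grip_width"])
n="scene"
p,d=grab(n);P=pts(n,d);rel=(P-C);a=rel@X;b=rel@np.array([-X[1],X[0],0]);z=rel[...,2]
m=(b<-.035)&(b>-.095)&(a>-.08)&(a<.085)&(z>-.01)&(z<.13)&(p.min(-1)>60);A,Z=a[m],z[m];k=np.ones(len(A),bool)
for _ in range(8):
    c=np.polyfit(A[k],Z[k],1);k=abs(Z-np.polyval(c,A))<.006
print("tilt",np.degrees(np.arctan(c[0])),"z77",np.polyval(c,.077),np.percentile(A[k],[1,99]))
q,_=grab("side")
I=np.hstack([cv2.resize(p[190:290,190:300],(330,300),interpolation=2),cv2.resize(q[170:290,200:332],(330,300),interpolation=2)])
cv2.imwrite("pics/t2.png",I[...,::-1])
```

```text
[0.45911729 0.37302237 0.21339252] 9.45 [ 0.98592412 -0.48559676  0.49046402] [ 0.0180035  -0.05380383 -0.06422882] 0.006350170881019861
tilt -24.985341258125004 z77 0.0057239367237594055 [-0.05696423  0.07771321]
```

View pics/t2.png

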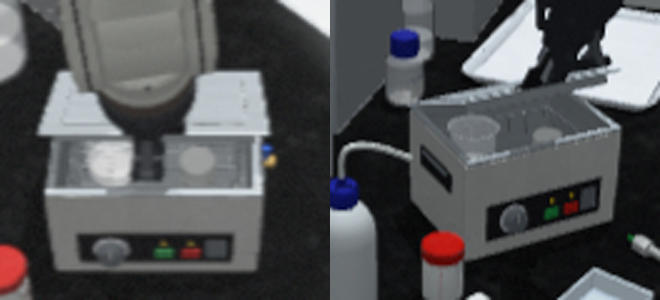

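The side view shows the lid propped open with its back edge on the bath rim (back corner near (415,105)). The press-down cut tilt from 26° to 25° and changed the moment, which confirms back-edge contact. Now I plan the lift and transfer.

```bash
cat >> h.py <<'E'
def M(R,p):
    T=np.eye(4);T[:3,:3]=R.as_matrix();T[:3,3]=p;return T
def lidpose(yaw,c):return M(Ro.from_euler("z",yaw),c)
def toolfor(TL,TR):  # tool pose for lid pose TL, TR=tool_from_lid
    T=TL@np.linalg.inv(TR);return Ro.from_matrix(T[:3,:3]),T[:3,3]
E
python3 - <<'E'
from h import *
R0,p0,o=pose();print(o["joint_pos"].round(3))
piv=np.eye(4);piv[:3,3]=C+.077*X
Y=np.array([-X[1],X[0],0])
TL=piv@M(Ro.from_rotvec(Y*np.radians(25)),[0,0,0])@np.linalg.inv(piv)@lidpose(YAW,C)
TR=np.linalg.inv(M(R0,p0))@TL;np.save("TR.npy",TR);print(TR.round(3))
R1,p1=steps(R0,p0,R0,p0+[0,0,.12])
R2,p2=steps(R1,p1,*toolfor(lidpose(np.radians(-68),[.43,.17,.27]),TR))
R3,p3=steps(R2,p2,*toolfor(lidpose(np.radians(-94.5),[.514,-.176,.17]),TR))
E
```

```text
[ 0.923  0.47   0.197  1.373 -0.484  0.167]
[[ 0.002 -1.    -0.002  0.   ]
 [-0.601  0.    -0.799 -0.039]
 [ 0.799  0.003 -0.601  0.076]
 [ 0.     0.     0.     1.   ]]
4 rows [-0.01 -1.41 -2.65] [0. 0. 0.]
 path [[0.46, 0.37, 0.24], [0.46, 0.37, 0.27], [0.46, 0.37, 0.3], [0.46, 0.37, 0.33]]
6 rows [ 2.01 -0.36  1.37] [0.0719 0.0426 0.0496]
 path [[0.45, 0.35, 0.32], [0.44, 0.33, 0.31], [0.43, 0.31, 0.31], [0.42, 0.29, 0.3], [0.41, 0.27, 0.29], [0.4, 0.25, 0.28]]
10 rows [-0.6  -1.36  3.48] [0.0001 0.037  0.0278]
 path [[0.42, 0.22, 0.27], [0.45, 0.15, 0.25], [0.48, 0.09, 0.23], [0.5, 0.02, 0.21], [0.52, -0.06, 0.19]]
```

Call:
{"name": "play_rows", "arguments": {"moves": [[-1, [0, -0.3, -0.6], [0, 0, 0]], [-1, [0, -0.7, -1.3], [0, 0, 0]], [-1, [0, -0.9, -1.7], [0, 0, 0]], [-1, [0, -0.9, -1.7], [0, 0, 0]], [-1, [0, -0.9, -1.7], [0, 0, 0]], [-1, [0, -0.9, -1.7], [0, 0, 0]], [-1, [0, -0.7, -1.3], [0, 0, 0]], [-1, [0, -0.3, -0.6], [0, 0, 0]], [-1, [0, 0, 0], [0, 0, 0]], [-1, [0, 0, 0], [0, 0, 0]]]}}

```text
clock: 10.38
eef_pos: [0.4585, 0.3732, 0.333]
tool_rot: [-0.367, 0.898, -0.223, 0.093]
ft_force: [0.6, -1.0, -2.4]
grip_width: 0.0065
```

Run:
```python
from h import *
R0,p0,o=pose();print(p0,o["joint_pos"].round(3),o["clock"],o["ft_force"],o["ft_torque"],o["grip_width"])
TR=np.load("TR.npy")
p,d=grab("scene");P=pts("scene",d);T=np.linalg.inv(M(R0,p0)@TR);L=P@T[:3,:3].T+T[:3,3]
m=(abs(L[...,0])<.074)&(abs(L[...,1])<.1)&(abs(L[...,1])>.04)&(abs(L[...,2])<.03)&(p.min(-1)>60)
Q=L[m];A=np.c_[Q[:,:2],np.ones(len(Q))];k=np.ones(len(Q),bool)
for _ in range(6):c=np.linalg.lstsq(A[k],Q[k,2],rcond=None)[0];k=abs(A@c-Q[:,2])<.006
print("residual tilt deg x,y; height (expect .005)",np.degrees(c[:2]),c[2],k.sum(),len(k))
R2,p2=steps(R0,p0,*toolfor(lidpose(np.radians(-68),[.43,.17,.27]),TR),8)
```

```text
[0.45845814 0.37319196 0.33303678] [ 0.924  0.442  0.461  1.666 -0.483  0.168] 10.3833 [ 0.56674565 -1.00475664 -2.37243396] [ 0.53743597  0.4187968  -0.08061739] 0.006524589546802869
residual tilt deg x,y; height (expect .005) [-0.95016843 -0.21083083] 0.0033796751542144636 749 869
8 rows [ 1.5  -0.28  1.04] [0.0542 0.0319 0.0372]
 path [[0.45, 0.36, 0.33], [0.45, 0.34, 0.32], [0.44, 0.33, 0.31], [0.43, 0.31, 0.3], [0.43, 0.29, 0.3], [0.42, 0.28, 0.29], [0.41, 0.26, 0.29], [0.4, 0.25, 0.28]]
```

Call:
{"name": "play_rows", "arguments": {"moves": [[-1, [1.5, -0.28, 1.04], [0.054, 0.032, 0.037]], [-1, [1.5, -0.28, 1.04], [0.054, 0.032, 0.037]], [-1, [1.5, -0.28, 1.04], [0.054, 0.032, 0.037]], [-1, [1.5, -0.28, 1.04], [0.054, 0.032, 0.037]], [-1, [1.5, -0.28, 1.04], [0.054, 0.032, 0.037]], [-1, [1.5, -0.28, 1.04], [0.054, 0.032, 0.037]], [-1, [1.5, -0.28, 1.04], [0.054, 0.032, 0.037]], [-1, [1.5, -0.28, 1.04], [0.054, 0.032, 0.037]], [-1, [0, 0, 0], [0, 0, 0]]]}}

```text
clock: 11.18
eef_pos: [0.3968, 0.246, 0.2813]
tool_rot: [-0.173, 0.876, -0.442, 0.082]
ft_force: [-0.2, 0.1, -2.9]
grip_width: 0.0064
```

Run:
```python
from h import *
R0,p0,o=pose();print(p0,o["joint_pos"].round(3),o["clock"],o["ft_force"],o["grip_width"])
TR=np.load("TR.npy");print((M(R0,p0)@TR).round(3))
steps(R0,p0,*toolfor(lidpose(np.radians(-94.5),[.514,-.176,.15]),TR),12)
```

```text
[0.3967925  0.24600952 0.28126868] [ 0.995  0.539  0.203  1.895 -0.715  0.86 ] 11.1833 [-0.15478564  0.07500522 -2.92623921] 0.0063766805580657985
[[ 0.374  0.927  0.007  0.428]
 [-0.927  0.374  0.009  0.168]
 [ 0.006 -0.01   1.     0.267]
 [ 0.     0.     0.     1.   ]]
12 rows [-0.54 -1.01  2.97] [-0.0006  0.0303  0.0237]
 path [[0.41, 0.22, 0.27], [0.44, 0.17, 0.25], [0.47, 0.11, 0.23], [0.49, 0.06, 0.21], [0.5, -0.0, 0.19], [0.52, -0.06, 0.17]]
```

Call:
{"name": "play_rows", "arguments": {"moves": [[-1, [-0.54, -1.01, 2.97], [0, 0.03, 0.024]], [-1, [-0.54, -1.01, 2.97], [0, 0.03, 0.024]], [-1, [-0.54, -1.01, 2.97], [0, 0.03, 0.024]], [-1, [-0.54, -1.01, 2.97], [0, 0.03, 0.024]], [-1, [-0.54, -1.01, 2.97], [0, 0.03, 0.024]], [-1, [-0.54, -1.01, 2.97], [0, 0.03, 0.024]], [-1, [-0.54, -1.01, 2.97], [0, 0.03, 0.024]], [-1, [-0.54, -1.01, 2.97], [0, 0.03, 0.024]], [-1, [-0.54, -1.01, 2.97], [0, 0.03, 0.024]], [-1, [-0.54, -1.01, 2.97], [0, 0.03, 0.024]], [-1, [-0.54, -1.01, 2.97], [0, 0.03, 0.024]], [-1, [-0.54, -1.01, 2.97], [0, 0.03, 0.024]]]}}

```text
clock: 12.18
eef_pos: [0.5258, -0.091, 0.1669]
tool_rot: [0.037, 0.895, -0.444, -0.01]
ft_force: [0.2, 0.3, -1.0]
grip_width: 0.0061
```

Call:
{"name": "play_rows", "arguments": {"moves": [[-1, [0, 0, 0], [0, 0, 0]], [-1, [0, 0, 0], [0, 0, 0]]]}}

```text
clock: 12.35
eef_pos: [0.5247, -0.0916, 0.1668]
tool_rot: [0.037, 0.895, -0.444, -0.011]
ft_force: [-0.2, 0.5, -1.8]
grip_width: 0.0064
```

```bash
cat >> h.py <<'E'
def fitlid(n,TL):  # plate top pose against expected lid pose TL
    p,d=grab(n);P=pts(n,d);T=np.linalg.inv(TL);L=P@T[:3,:3].T+T[:3,3]
    g=(d>0)&(abs(L[...,0])<.1)&(abs(L[...,1])<.13)&(abs(L[...,2])<.03)&(p.min(-1)>60)
    Q=L[g];A=np.c_[Q[:,:2],np.ones(len(Q))];k=(abs(Q[:,0])<.07)&(abs(Q[:,1])<.095);k0=k
    for _ in range(6):c=np.linalg.lstsq(A[k],Q[k,2],rcond=None)[0];k=k0&(abs(A@c-Q[:,2])<.006)
    k=abs(A@c-Q[:,2])<.006
    r=cv2.minAreaRect(Q[k][:,:2].astype(np.float32))
    print(n,"slope x,y deg",np.degrees(c[:2]).round(2),"top h",c[2].round(4),"rect in lid frame",np.round(r[0],4),np.round(r[1],3),round(r[2],1),k.sum());return p,d
E
python3 - <<'E'
from h import *
R0,p0,o=pose();print(p0,o["joint_pos"].round(3),o["clock"],o["ft_force"],o["ft_torque"],o["grip_width"])
TR=np.load("TR.npy");TL=M(R0,p0)@TR;print(TL.round(3))
p,d=fitlid("scene",TL);q,_=fitlid("side",TL)
I=np.hstack([cv2.resize(p[120:250,240:400],(400,325)),cv2.resize(q[130:240,230:365],(400,325))]);cv2.imwrite("pics/pl1.png",I[...,::-1])
steps(R0,p0,*toolfor(lidpose(np.radians(-94.5),[.514,-.176,.05]),TR))
E
```

```text
[ 0.52467439 -0.0915858   0.16676974] [ 0.27   0.582 -0.004  1.396 -0.851  0.541] 12.35 [-0.17058801  0.50211285 -1.81539696] [ 1.14754918 -0.05128379 -0.02519052] 0.006429943803790433
[[-0.079  0.997 -0.012  0.518]
 [-0.997 -0.079 -0.004 -0.175]
 [-0.005  0.011  1.     0.152]
 [ 0.     0.     0.     1.   ]]
scene slope x,y deg [-1.58  0.25] top h 0.004 rect in lid frame [-0.0086 -0.0004] [0.181 0.205] 0.5 1095
side slope x,y deg [-1.2  -0.08] top h 0.0034 rect in lid frame [ 0.0004 -0.0015] [0.161 0.203] 0.2 421
3 rows [0.16 2.7  2.07] [ 0.0016  0.0021 -0.0031]
 path [[0.52, -0.09, 0.13], [0.52, -0.09, 0.1], [0.52, -0.09, 0.06]]
```

View pics/pl1.png

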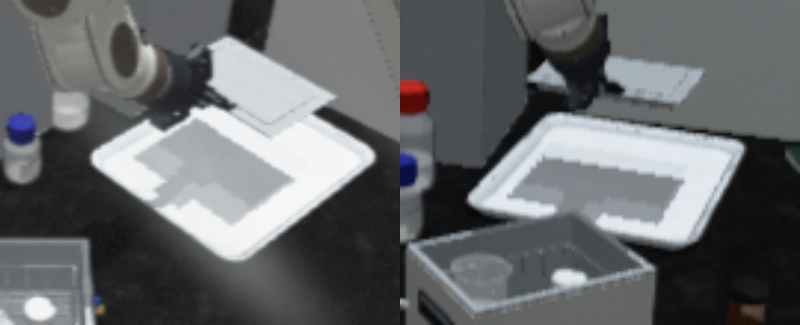

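The lid is above the tray, roughly level (about 1.5° front-high). I'll correct the tilt and descend.

Run:
```python
from h import *
R0,p0,o=pose()
TR=np.load("TR.npy")@M(Ro.from_euler("y",1.4,degrees=True),[0,0,0]);np.save("TR2.npy",TR)
R1,p1=toolfor(lidpose(np.radians(-94.5),[.514,-.176,.15]),TR);steps(R0,p0,R1,p1,2)
steps(R1,p1,R1,p1-[0,0,.12],6)
```

```text
2 rows [0.21 0.12 0.25] [ 0.0146  0.0048 -0.0042]
 path [[0.52, -0.09, 0.17], [0.52, -0.09, 0.16]]
6 rows [0.   1.63 1.16] [0. 0. 0.]
 path [[0.52, -0.09, 0.14], [0.52, -0.09, 0.12], [0.52, -0.09, 0.1], [0.52, -0.09, 0.08], [0.52, -0.09, 0.06], [0.52, -0.09, 0.04]]
```

Call:
{"name": "play_rows", "arguments": {"moves": [[-1, [0.21, 0.12, 0.25], [0.0146, 0.005, -0.004]], [-1, [0.21, 0.12, 0.25], [0.0146, 0.005, -0.004]], [-1, [0, 1.2, 0.85], [0, 0, 0]], [-1, [0, 1.63, 1.16], [0, 0, 0]], [-1, [0, 1.63, 1.16], [0, 0, 0]], [-1, [0, 1.63, 1.16], [0, 0, 0]], [-1, [0, 1.63, 1.16], [0, 0, 0]], [-1, [0, 1.2, 0.85], [0, 0, 0]], [-1, [0, 0, 0], [0, 0, 0]], [-1, [0, 0, 0], [0, 0, 0]]]}}

```text
clock: 13.28
eef_pos: [0.5202, -0.0911, 0.0525]
tool_rot: [0.033, 0.888, -0.458, -0.018]
ft_force: [0.7, -0.3, -1.9]
grip_width: 0.0066
```

Run:
```python
from h import *
R0,p0,o=pose();print(p0,o["joint_pos"].round(3),o["clock"],o["ft_force"],o["ft_torque"],o["grip_width"])
TR=np.load("TR2.npy");TL=M(R0,p0)@TR;print(TL.round(3))
fitlid("scene",TL);fitlid("side",TL)
R1,p1=toolfor(lidpose(np.radians(-94.5),[.514,-.176,.018]),TR);steps(R0,p0,R1,p1,5)
```

```text
[ 0.52020219 -0.09112762  0.05250606] [ 0.281  0.748 -0.081  1.199 -0.869  0.571] 13.2833 [ 0.67068384 -0.27031338 -1.89944929] [ 1.09704803 -0.12381379 -0.01201377] 0.006570621999910634
[[-0.077  0.997  0.003  0.513]
 [-0.997 -0.077  0.002 -0.175]
 [ 0.002 -0.003  1.     0.04 ]
 [ 0.     0.     0.     1.   ]]
scene slope x,y deg [-0.23  0.17] top h 0.0038 rect in lid frame [-0.0087  0.0002] [0.181 0.206] 0.3 1152
side slope x,y deg [0.14 0.12] top h 0.0037 rect in lid frame [ 0.0016 -0.0006] [0.204 0.159] 89.6 462
5 rows [-0.01  0.35  0.26] [-0.0005 -0.0001  0.0006]
 path [[0.52, -0.09, 0.05], [0.52, -0.09, 0.04], [0.52, -0.09, 0.04], [0.52, -0.09, 0.04], [0.52, -0.09, 0.03]]
```

Call:
{"name": "play_rows", "arguments": {"moves": [[-1, [0, 0.35, 0.25], [0, 0, 0]], [-1, [0, 0.35, 0.25], [0, 0, 0]], [-1, [0, 0.35, 0.25], [0, 0, 0]], [-1, [0, 0.35, 0.25], [0, 0, 0]], [-1, [0, 0.25, 0.18], [0, 0, 0]], [-1, [0, 0.1, 0.07], [0, 0, 0]], [-1, [0, 0.08, 0.06], [0, 0, 0]], [-1, [0, 0, 0], [0, 0, 0]], [-1, [0, 0, 0], [0, 0, 0]]]}}

```text
clock: 14.13
eef_pos: [0.5208, -0.0919, 0.0306]
tool_rot: [0.035, 0.888, -0.458, -0.017]
ft_force: [-0.8, -0.3, -1.7]
grip_width: 0.0063
```

Run:
```python
from h import *
R0,p0,o=pose();print(p0,o["clock"],o["ft_force"],o["ft_torque"],o["grip_width"])
TR=np.load("TR2.npy");TL=M(R0,p0)@TR;print(TL[:3,3].round(4),TL[2].round(3))
```

```text
[ 0.52078332 -0.09192093  0.030586  ] 14.1333 [-0.79582645 -0.32688277 -1.67410772] [ 1.12751269 -0.11654295  0.02359657] 0.006317190973249702
[ 0.5138 -0.1762  0.018 ] [0.001 0.    1.    0.018]
```

Not touching yet; I'll creep down in 1 mm steps.

Call:
{"name": "play_rows", "arguments": {"moves": [[-1, [0, 0.08, 0.06], [0, 0, 0]], [-1, [0, 0, 0], [0, 0, 0]], [-1, [0, 0, 0], [0, 0, 0]]]}}

```text
clock: 14.38
eef_pos: [0.5209, -0.0919, 0.0297]
tool_rot: [0.035, 0.888, -0.458, -0.017]
ft_force: [-0.5, 0.2, -0.9]
grip_width: 0.0062
```

Call:
{"name": "play_rows", "arguments": {"moves": [[-1, [0, 0.08, 0.06], [0, 0, 0]], [-1, [0, 0, 0], [0, 0, 0]], [-1, [0, 0, 0], [0, 0, 0]]]}}

```text
clock: 14.63
eef_pos: [0.521, -0.0919, 0.0295]
tool_rot: [0.034, 0.888, -0.458, -0.016]
ft_force: [-1.1, 3.0, 5.3]
grip_width: 0.0064
```

Run:
```python
from h import *
R0,p0,o=pose();print(p0,o["clock"],o["ft_force"],o["ft_torque"],o["grip_width"])
TR=np.load("TR2.npy");TL=M(R0,p0)@TR;print(TL[:3,3].round(4),TL[2].round(3));fitlid("scene",TL)
```

```text
[ 0.52103787 -0.09194722  0.02949663] 14.6333 [-1.10991127  2.96153582  5.30313113] [ 0.13247429  0.18144989 -0.31521337] 0.006390119949384909
[ 0.5142 -0.1763  0.017 ] [0.002 0.001 1.    0.017]
scene slope x,y deg [0.12 0.32] top h 0.0044 rect in lid frame [-0.0063 -0.0007] [0.206 0.177] 89.3 1170
```

Contact at 5 N. I'll open slightly and check before withdrawing.

Call:
{"name": "play_rows", "arguments": {"moves": [[-0.8, [0, 0, 0], [0, 0, 0]], [-0.75, [0, 0, 0], [0, 0, 0]], [-0.7, [0, 0, 0], [0, 0, 0]], [-0.65, [0, 0, 0], [0, 0, 0]], [-0.6, [0, 0, 0], [0, 0, 0]], [-0.6, [0, 0, 0], [0, 0, 0]], [-0.6, [0, 0, 0], [0, 0, 0]]]}}

```text
clock: 15.27
eef_pos: [0.5207, -0.092, 0.0284]
tool_rot: [0.035, 0.888, -0.458, -0.017]
ft_force: [-0.0, -0.4, 0.3]
grip_width: 0.0172
```

Run:
```python
from h import *
R0,p0,o=pose();print(p0,o["clock"],o["ft_force"],o["ft_torque"],o["grip_width"])
p,d=grab("wrist");q,_=grab("side")
I=np.hstack([p[60:330,130:400],cv2.resize(q[140:230,230:350],(360,270),interpolation=2)]);cv2.imwrite("pics/rel.png",I[...,::-1])
```

```text
[ 0.52066746 -0.09199177  0.02839725] 15.2667 [-0.01885636 -0.38830733  0.29452314] [ 0.73250035 -0.09237718 -0.03247036] 0.017249214773905362
```

View pics/rel.png

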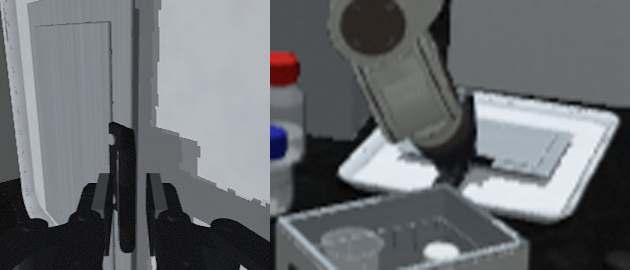

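The wrist view shows clear gaps on both sides of the lip, and the lid lies on the tray. Withdrawing along the lip, then up.

Call:
{"name": "play_rows", "arguments": {"moves": [[-0.6, [0, 0, -0.5], [0, 0, 0]], [-0.6, [0, 0, -1], [0, 0, 0]], [-0.6, [0, 0, -1.5], [0, 0, 0]], [-0.6, [0, 0, -2], [0, 0, 0]], [-0.6, [0, -2, -1.4], [0, 0, 0]], [-0.6, [0, -2.5, -1.8], [0, 0, 0]], [-0.6, [0, -2.5, -1.8], [0, 0, 0]], [-0.6, [0, -2.5, -1.8], [0, 0, 0]], [-0.6, [0, -2.5, -1.8], [0, 0, 0]], [-0.6, [0, -2, -1.4], [0, 0, 0]], [-0.6, [0, 0, 0], [0, 0, 0]], [-0.6, [0, 0, 0], [0, 0, 0]]]}}

```text
clock: 16.37
eef_pos: [0.5242, -0.0507, 0.2312]
tool_rot: [0.036, 0.889, -0.457, -0.015]
ft_force: [0.5, 0.7, 0.2]
grip_width: 0.0166
```

Run:
```python
from h import *
R0,p0,o=pose();print(p0,o["clock"],o["ft_force"])
p,d=fitlid("scene",lidpose(np.radians(-94.5),[.514,-.176,.016]));q,_=fitlid("side",lidpose(np.radians(-94.5),[.514,-.176,.016]))
f=np.load("pics/scene0.npz");print([ (k,abs(p[v-12:v+25,u-12:u+12].astype(int)-f["p"][v-12:v+25,u-12:u+12]).max()) for k,(u,v) in dict(red=(268,145),amb=(249,174),jar=(191,280)).items()])
cv2.imwrite("pics/fin.png",np.hstack([cv2.resize(p[120:300,150:400],(450,324)),cv2.resize(q[150:280,220:360],(349,324))])[...,::-1])
```

```text
[ 0.52419677 -0.05067139  0.23122789] 16.3667 [0.48974035 0.71679071 0.24296952]
scene slope x,y deg [-0.16  0.09] top h 0.005 rect in lid frame [-0.0018  0.0003] [0.168 0.207] 0.8 1321
side slope x,y deg [ 0.17 -0.03] top h 0.0041 rect in lid frame [ 0.0034 -0.0002] [0.205 0.161] 89.5 730
[('red', np.int64(127)), ('amb', np.int64(10)), ('jar', np.int64(10))]
```

View pics/fin.png

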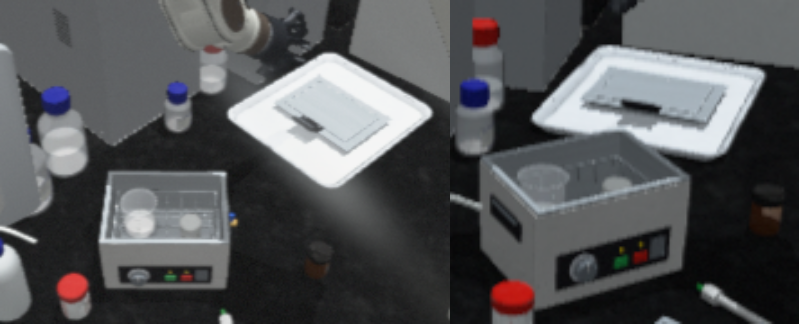

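The lid lies flat and centred in the tray. The bath is open and the arm is clear. The amber bottle and jar are unchanged; the red bottle's pixel difference comes from the arm covering it in the scene view, and the side view shows it standing.

```bash
python3 -c "
from h import *
f=np.load('pics/side0.npz');p,_=grab('side');print(abs(p[157:195,226:244].astype(int)-f['p'][157:195,226:244]).max())
print(bot.job_done())"
```

```text
8
the job is handed in; nothing more can be done
None
```

The bath is open: its lid now lies flat and right way up in the middle of the white tray. I handed the job in at about 16.5 s on the robot clock, with no verdict reported.

- **Tipping:** I gripped the lip with one finger under it and one above, and tipped the front up. The depth images measured 25–26°. A small press down changed the tilt and the moment on the wrist, and both views showed the back edge on the bath rim. I did not measure that contact directly.
- **Placing:** I lifted the lid off, levelled it and lowered it until it touched at about 5 N. Then I let go and drew the fingers out along the lip.
- **Last checks:** The lid's slope is under 0.2° in both views, and its centre is within about 3 mm of the tray centre as measured from the scene camera. The arm is clear, and the force readings are only noise.
- **Bottles and jar:** The amber bottle and the jar look unchanged in the scene view. The red bottle failed that check because the arm was partly in front of it, but the side view showed it unchanged.
- **Disagreements:** The side camera's estimate of the tray was unusable because its mask was contaminated, so I relied on the scene camera. The grip opening read about 6 mm on the 8 mm lip.

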